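# Snap two spice tubes into the sloping clip case

### The arm

A 6-joint arm with a two-finger parallel gripper is mounted at the origin on the work surface. World frame = base frame: x ahead of the robot, y to its left, z up, the work surface at z = 0. Lengths are in mm, angles in rad, forces in N, time in s.
With the tool pointing down it reaches from about 375 to 900 mm from the base axis. Payload 3.1 kg.
Tool frame: the origin (TCP) lies midway between the tips of the shut fingers; the grasp point (between the pads) lies 19 mm behind it; z points along the fingers, y is the line along which they close (so a half turn about z gives the same grasp; the last joint's range is limited). The gripper opens to 87 mm and grips with 3 to 60 N. Pads are 19 mm wide; open, the fingers measure 117 mm over their backs; the gripper's body (75 mm by 190 mm) begins 51 mm behind the grasp point.
Start: joints at [0.973, 0.527, 1.433, -0, 1.181, -0.178], TCP at [254.694, 570.725, 222.548] pointing down, gripper open.
Joint ranges: [-3.08, 3.08], [-0.75, 2.2], [0.22, 2.44], [-1.43, 4.57], [0, 2.65], [-2.85, 2.85]. Speed limits (rad/s): [2.79, 2.79, 3.14, 3.14, 3.14, 3.14].

### API

Orientations are given as a rotation vector (axis times angle).
In Python, from station import env gives the robot as it stands. The module is installed in compiled form; this text tells all that it offers.
- The arm moves only by the shell command python3 -m inch 'ROWS' [OPENING] [FORCE]. ROWS is JSON, a list that holds one entry, the list of rows, each a list of 4 numbers: the shift along the tool's x, y, z in cm, then the turn about the tool's z in degrees. A call has 1 to 8 rows; each row is the pose to reach, as a shift and turn from the pose commanded when the call began, along the tool's axes at that moment; what a row does not reach only later rows make up. A row lasts 1/12 s, in which the tool goes at most 41.7 mm and 7.16 degrees, less where a joint would pass 70% of its speed; a pose out of reach is approached as far as the arm can. A call with a gripper value outside its range is refused whole. OPENING is the opening, from -1 (shut) to 1 (fully open), set as the call begins (- or left out, the last holds). The fingers move at their own pace and stop on an object; FORCE is the grip in N (left out, the last holds). Time passes only in rows, so rows that repeat a pose let the fingers close. It gives the time, the measured TCP pose, the force, the opening and the grip force at its end, in the units of the state.
- env.get_state(): the state, without advancing time (a new reading comes with each control period).
- env.capture(name): name is "side" or "top" or "wrist"; returns (picture, depth): 384x512x3 uint8, red, green, blue; 384x512 float32, mm along the optical axis (not along the pixel's ray), 0 where there is no reading.
- env.get_calibration(name): a dict with "intrinsics" (3x3 intrinsics, pixels), "R" (3x3) and "t" (3): a world point X has camera coordinates R X + t; the wrist camera has in their place "hand_eye" (4x4, takes a point from camera to tool coordinates, whose origin is the TCP and whose axes are the flange's). Camera axes: x right, y down, z forward; pixel columns grow to the right and rows downward; lengths in mm; the calibration is good to about 2 mm. The wrist camera is an equidistant fisheye: a pixel r from the principal point sees the ray r / f radians off the axis. A picture is of the moment at which its call begins: read the wrist's pose just before it. get_calibration takes no time and is no camera call.
- env.sign_off(): hands the job in; it is judged then, once.
The state is a dict: "t": time; "joint_pos": joint angles; "joint_velocities": joint speeds; "joint_torque": joint torques, N m; "tool_pos": TCP position; "ee_rot": TCP orientation; "ft_force": force on the tool from outside, world axes, zero at the start; "torque": the same for the moment, N m; "gripper_width": finger opening in mm; "grip_force": force on a finger pad.
Only numpy, scipy, OpenCV 4.12 (cv2) and the standard library are available. Lean on these libraries where they do the work, as an engineer would, in place of code of your own. Each camera call takes 0.05 s, during which the arm holds its last target. There are 200 camera calls.

### The job

Put the two steel spice tubes away in the sloping wooden case: slide the clear door that covers the empty spring clips aside, past the other door, and snap each tube down into the pair of clips made for its thickness, wooden cap end uppermost and pressed fully home in both clips. Let go of everything, and leave the other things on the counter where they are.

Things in the scene. Friction and masses are not known exactly. Their poses are not given: they have to be found in the camera images.
- tube_thin: the thin spice tube: closed steel tube, 22 mm in diameter, 158 mm long, about 90 g, a six-sided wooden cap (22 mm across flats) on its last 23 mm; starts lying on the counter on a flat of the cap, cap end away from the robot. Origin on its axis, 80 mm from the plain end; x along the axis towards the cap. Grasp it near the origin: the clips will hold it 30 to 42 mm either side
- tube_thick: the thick spice tube: closed steel tube, 32 mm in diameter, 158 mm long, about 140 g, a six-sided wooden cap (32 mm across flats) on its last 23 mm; starts lying on the counter on a flat of the cap, cap end away from the robot. Origin on its axis, 80 mm from the plain end; x along the axis towards the cap. Grasp it near the origin: the clips will hold it 30 to 42 mm either side
- place_thin_seat (a point): free place for the thin tube: two steel spring clips in line up the slope, 36 mm below and above this point, each two sprung jaws 14 mm wide for a 22 mm tube; between them room for fingers (plate 23 mm below the point). The point is where the tube's origin lies when seated on the black stops. x up the slope (cap end), y along the row, z straight out of the slope, 30 degrees from vertical
- place_thick_seat (a point): free place for the thick tube: two steel spring clips in line up the slope, 36 mm below and above this point, each two sprung jaws 14 mm wide for a 32 mm tube; between them room for fingers (plate 23 mm below the point). The point is where the tube's origin lies when seated on the black stops. x up the slope (cap end), y along the row, z straight out of the slope, 30 degrees from vertical
- case: the sloping wooden case, fixed: 384 mm wide, 0.2 m deep, rear edge 0.18 m high, face rising away at 30 degrees; side walls 10 mm above the seated tubes' axes. Two bays, left (y > 0) and right, each behind a clear door: one is full (two fixed tubes), the other has both free places, 73 and 143 mm from the middle, in either order. Origin on the counter under its middle, x away from the robot
- door_left_tab (a point): middle of the top of the left clear door's finger tab (+y side): aluminium bar 36 mm long up the slope, at the door's lower end, 10 mm wide along the row, standing 15 mm out of its pane, 8 mm from its outer edge; axes as at the places. It moves with the door, which runs in the outer track, over the other. The upper pane is 15 mm below this point, the end rails of the case 12 mm
- door_right_tab (a point): middle of the top of the right clear door's finger tab (-y side): aluminium bar 36 mm long up the slope, at the door's lower end, 10 mm wide along the row, standing 21 mm out of its pane, 8 mm from its outer edge; axes as at the places. It moves with the door, which runs in the inner track, behind the other. The upper pane is 15 mm below this point, the end rails of the case 12 mm
- door_left (a joint): left door: 0 shut (over the left bay) to 0.162 m slid to the right (-y of the case) as far as it goes, baring both places of its bay, its edge then 51 mm from the nearer place's middle; 1.5 N of friction, stays where left
- door_right (a joint): right door: 0 shut (over the right bay) to 0.162 m slid to the left (+y of the case); otherwise as the left door
- pot: the dented aluminium rice pot, 202 mm across and 115 mm high, two side handles; origin at the centre of its underside
- colander: the stainless steel colander, 236 mm across and 93 mm high; origin at the centre of its underside
- mortar: the white ceramic mortar with its pestle standing in it (one piece), 104 mm across, 75 mm high, pestle to 125 mm; origin at the centre of its underside
- canister: the closed red tin canister, 94 mm across and 147 mm high; origin at the centre of its underside
- spatula: the wooden spatula, 275 mm long, 55 mm wide, 10 mm thick, lying flat; origin on its underside, x towards the blade
- salt_jar: the white ceramic salt jar with a cork lid, 66 mm across and 97 mm high; origin at the centre of its underside
- place_thin: clip plate of the thin tube, fixed in the case (origin on the counter below it; use its seat point). A tube is pushed in along -z of the seat point, axis along x: flared lips 16 mm (thin) or 19 mm (thick) out from the point catch about 3 mm of sideways error; the push takes 10 to 20 N and ends against the stops
- place_thick: clip plate of the thick tube; as for the thin one
Things that resemble listed ones, but are neither listed nor needed, are in the scene too. What is shaped like the tube_thin but blue or yellow is not meant.

How it is judged:
By the outcome, as a careful person would: the job done as asked, in the order asked, and still so for the second after the job is handed in, with the robot touching nothing.
It also fails if it takes over 58 s, if anything falls off the work surface, if the arm or the gripper's body presses on something with over 40 N, if the wrist force passes 120 N, or if a joint passes its speed limit or range.

## Working session

There is one attempt and no reset: what is moved stays moved. The work goes in short steps, Python scripts to look and compute and a shell command to move; the robot and the scene stay as the last step left them, time stands still between calls to the robot, and variables do not carry over. Pictures are saved under pics/ and viewed, at most 10 in all, crops included, and the job is handed in when it is done.

```bash
mkdir -p pics; cat > h.py <<'E'
import numpy as np, cv2
from scipy.spatial.transform import Rotation as Ro
from station import env
def cap(n):
    s=env.get_state(); p,d=env.capture(n); np.savez(f'{n}.npz',p=p,d=d,tp=s['tool_pos'],er=s['ee_rot']); cv2.imwrite(f'pics/{n}_{s["t"]:.2f}.png',p[:,:,::-1]); print(n,s['t']); return p,d
def world(n,u,v,dep):
    c=env.get_calibration(n); K=np.array(c['intrinsics'])
    if n!='wrist':
        X=np.stack([(u-K[0,2])/K[0,0]*dep,(v-K[1,2])/K[1,1]*dep,dep],-1)
        return (X-np.array(c['t']))@np.array(c['R'])
def cloud(n):
    z=np.load(f'{n}.npz'); d=z['d']; v,u=np.mgrid[0:384,0:512]
    return z['p'],d,world(n,u.astype(float),v.astype(float),d)
E
python3 - <<'E'
from h import *
a,_=cap('top'); b,_=cap('side')
s=env.get_state(); print({k:np.round(v,3) for k,v in s.items()})
cv2.imwrite('pics/top_a.png',cv2.resize(a[:,:,::-1],(800,600)))
cv2.imwrite('pics/side_a.png',cv2.resize(b[:,:,::-1],(800,600)))
for n in('top','side'): print(env.get_calibration(n))
E
```

```text
top 0.0
side 0.05
{'t': np.float64(0.1), 'joint_pos': array([ 0.972,  0.528,  1.434, -0.   ,  1.181, -0.178]), 'joint_velocities': array([-0.001, -0.001, -0.003, -0.   , -0.001, -0.   ]), 'joint_torque': array([  0.   , -44.098, -17.715,   0.064,   0.053,  -0.   ]), 'tool_pos': array([254.336, 570.191, 221.652]), 'ee_rot': array([-6.540e-01, -3.072e+00,  3.000e-03]), 'ft_force': array([ 0.936, -0.554,  0.346]), 'torque': array([-0.015,  0.02 , -0.004]), 'grip_force': np.float64(0.0), 'gripper_width': np.float64(87.032)}
{'intrinsics': array([[434.24259827,   0.        , 261.52652467],
       [  0.        , 434.24259827, 186.54959777],
       [  0.        ,   0.        ,   1.        ]]), 'R': array([[ 3.16458758e-04, -9.99889223e-01,  1.48809048e-02],
       [-9.90988498e-01, -2.30681934e-03, -1.33927126e-01],
       [ 1.33946618e-01, -1.47044231e-02, -9.90879450e-01]]), 't': array([  23.68830085,  550.20983023, 1491.44456047])}
{'intrinsics': array([[382.08680185,   0.        , 249.00417766],
       [  0.        , 382.08680185, 188.57132011],
       [  0.        ,   0.        ,   1.        ]]), 'R': array([[ 0.93774171, -0.34726029,  0.00712548],
       [-0.26210708, -0.72095699, -0.64149895],
       [ 0.22790427,  0.59969269, -0.76709082]]), 't': array([-508.15395927,  213.70786776, 1208.4832551 ])}
```

View pics/top_a.png

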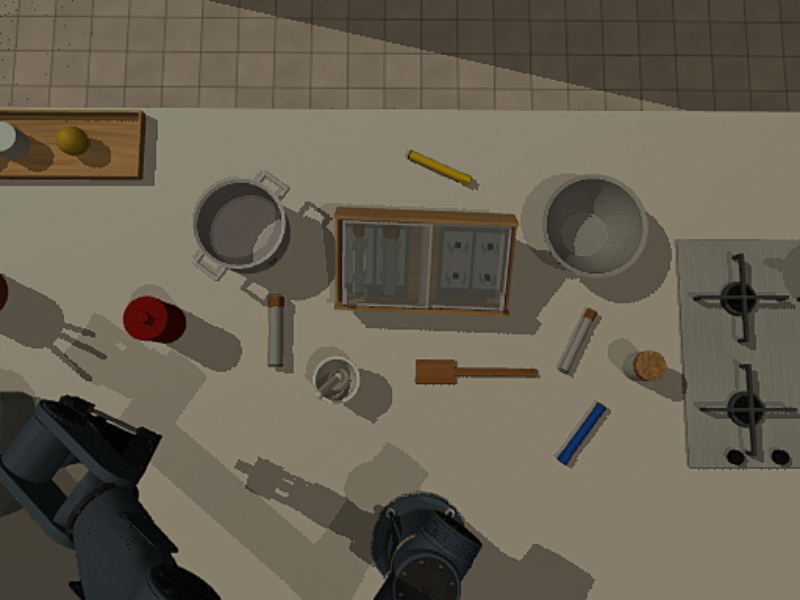

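View pics/side_a.png

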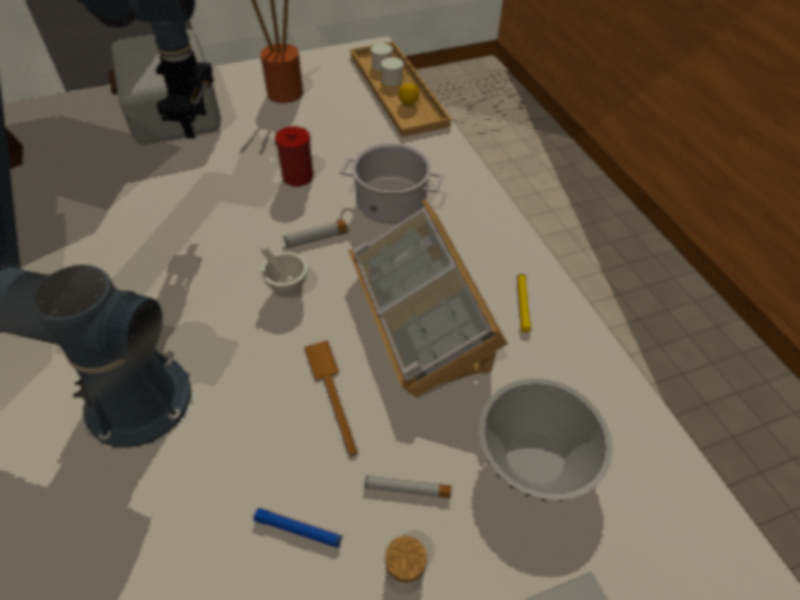

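The top view (800×600) shows the left bay full and the right bay, with four clips at about (457–487, 245–280), empty. There are steel tubes with wooden caps at (276,332), which looks thick, and (578,340), which looks thin. The blue one at (583,434) and the yellow one at (440,168) are decoys. I'll confirm with one enlarged crop and measure.

```bash
python3 - <<'E'
from h import *
p,d,W=cloud('top'); q,e,V=cloud('side')
def at(n,W,u,v): print(n,(u,v),np.round(W[int(v),int(u)],0))
for nm,(u,v) in dict(rl=(341,211),rr=(514,219),fl=(337,307),fr=(506,312),clipA=(457,262),clipB=(487,262),pane=(470,262),paneL=(380,262)).items(): at(nm,W,u*.64,v*.64)
def tube(sl,nm):
    w=W[sl].reshape(-1,3); w=w[(w[:,2]>9)&(w[:,2]<60)]; c=np.median(w[:,:2],0)
    m=cv2.minAreaRect(w[:,:2].astype(np.float32)); print(nm,len(w),m,np.percentile(w[:,2],[50,90,98]))
tube(np.s_[184:240,165:190],'thick'); tube(np.s_[192:246,350:390],'thin')
A=cv2.resize(p[125:245,160:400,::-1],(800,400),interpolation=cv2.INTER_CUBIC)
# top: tubes + case ; bottom : case bay enlarged
B=cv2.resize(p[135:205,265:335,::-1],(200,200),interpolation=cv2.INTER_CUBIC)
C=cv2.resize(q[125:255,220:325,::-1],(162,200),interpolation=cv2.INTER_CUBIC)
o=np.zeros((600,800,3),np.uint8);o[:400]=A;o[400:,:200]=B;o[400:,200:362]=C
o[400:,370:570]=cv2.resize(p[180:245,165:230,::-1][:, :40].copy(),(200,200));o[400:,580:780]=cv2.resize(p[190:245,345:400,::-1],(200,200))
cv2.imwrite('pics/crop1.png',o); print(env.get_calibration('wrist'))
E
```

```text
rl (218.24, 135.04) [705. 169. 156.]
rr (328.96, 140.16) [ 689. -193.  156.]
fl (215.68, 196.48000000000002) [511. 183.  81.]
fr (323.84000000000003, 199.68) [ 504. -187.   63.]
clipA (292.48, 167.68) [605. -76. 124.]
clipB (311.68, 167.68) [ 604. -139.  126.]
pane (300.8, 167.68) [ 604. -103.  127.]
paneL (243.20000000000002, 167.68) [604.  88. 124.]
thick 412 ((461.385498046875, 331.19769287109375), (155.3326416015625, 48.41561508178711), 1.5786902904510498) [28.27469946 33.56455331 35.86997944]
thin 288 ((451.7335510253906, -351.11865234375), (115.00758361816406, 169.9976043701172), 71.06624603271484) [18.54037376 23.70786303 26.55210567]
{'intrinsics': array([[297.31863964,   0.        , 253.62007021],
       [  0.        , 297.31863964, 199.2877898 ],
       [  0.        ,   0.        ,   1.        ]]), 'hand_eye': array([[ 2.20529532e-04, -9.55560937e-01, -2.94793567e-01,
         8.07227323e+01],
       [ 9.99999975e-01,  2.23993255e-04,  2.20164978e-05,
        -3.50029935e-02],
       [ 4.49936654e-05, -2.94793565e-01,  9.55560962e-01,
        -1.61968489e+02],
       [ 0.00000000e+00,  0.00000000e+00,  0.00000000e+00,
         1.00000000e+00]])}
```

View pics/crop1.png

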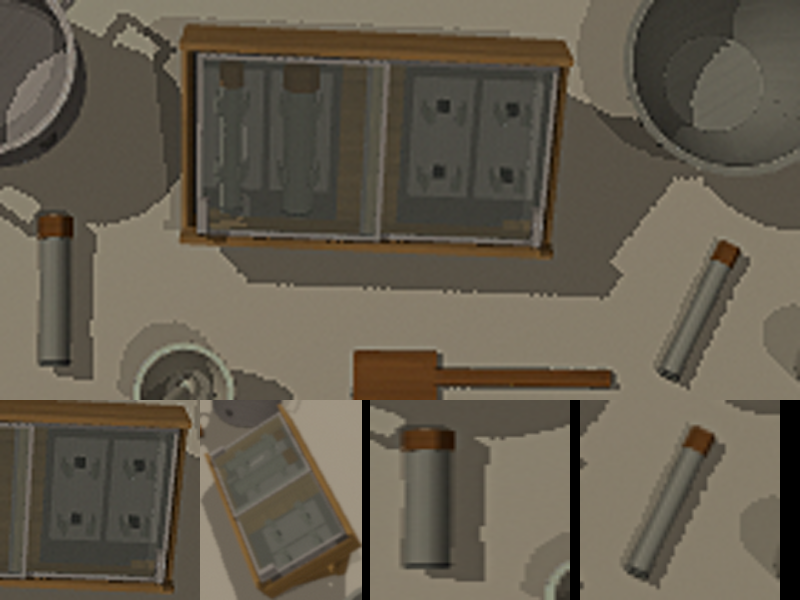

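The crop confirms the tubes: the thick one is at left (y≈+331) and the thin one, turned about 25°, at right (y≈−351). The right bay is empty. Its inner plate looks wider, so it is probably the thick place. I'll look at the thick tube with the wrist camera on the way to the case.

```bash
cat >> h.py <<'E'
def plan(x,y,z,a):
    s=env.get_state(); R=Ro.from_rotvec(s['ee_rot']).as_matrix(); d=R.T@(np.array([x,y,z])-s['tool_pos'])
    cur=np.degrees(np.arctan2(R[1,0],R[0,0])); t=-((a-cur+180)%360-180)
    print('now',np.round(s['tool_pos'],1),'a',round(cur,1),'t',round(s['t'],2),'F',np.round(s['ft_force'],1),'w',round(float(s['gripper_width']),1),'| shift cm',np.round(d/10,2),'turn',round(t,1))
def tw(Xt,s=None): # tool->world
    s=s or env.get_state(); return Ro.from_rotvec(s['ee_rot']).apply(Xt)+s['tool_pos']
def wcloud(f='wrist.npz'):
    z=np.load(f); c=env.get_calibration('wrist');K=c['intrinsics'];H=np.array(c['hand_eye']); d=z['d']
    v,u=np.mgrid[0:384,0:512]; x=u-K[0,2];y=v-K[1,2]; r=np.hypot(x,y)+1e-9; th=r/K[0,0]
    X=np.stack([np.tan(th)*x/r*d,np.tan(th)*y/r*d,d],-1)@H[:3,:3].T+H[:3,3]
    return z['p'],d,X@Ro.from_rotvec(z['er']).as_matrix().T+z['tp']
E
python3 -c "
from h import *
plan(430,331,220,178)"
```

```text
now [254.3 570.2 221.7] a 155.9 t 0.1 F [ 0.9 -0.6  0.3] w 87.0 | shift cm [-25.79 -14.68   0.19] turn -22.1
```

```bash
python3 -m inch '[[[-4,-2.5,0,-4],[-8,-4.6,0,-8],[-12,-7,0,-12],[-16,-9,0,-16],[-20,-11.5,0,-20],[-23.5,-13.5,0,-22],[-25.8,-14.7,0,-22],[-25.8,-14.7,0,-22]]]' 0.3 20
python3 - <<'E'
from h import *
cap('wrist'); p,d,W=wcloud()
cv2.imwrite('pics/w1.png',p[:,:,::-1])
m=(W[...,2]>10)&(W[...,2]<45)&(abs(W[...,0]-461)<110)&(abs(W[...,1]-331)<40)&(d>0)
w=W[m]; print(m.sum(),cv2.minAreaRect(w[:,:2].astype(np.float32)),np.percentile(w[:,2],[50,98]),np.median(W[(abs(W[...,0]-461)<100)&(abs(W[...,1]-331)<80)&(W[...,2]<8)][:,2]))
plan(560,-60,270,178)
E
```

```text
t: 0.77
tool_pos: [434.4, 326.5, 222.4]
ee_rot: [0.065, 3.139, -0.004]
ft_force: [-0.1, 0.1, 0.0]
gripper_width: 57.1
grip_force: 0.0
wrist 0.7667
3033 ((463.2099609375, 324.26910400390625), (157.92337036132812, 37.0853157043457), 2.148045539855957) [29.71877015 32.67386211] -0.2185567312416481
now [433.2 327.9 222.3] a 177.6 t 0.82 F [0.1 0.  0.7] w 57.1 | shift cm [-14.29 -38.23  -4.72] turn -0.4
```

View pics/w1.png

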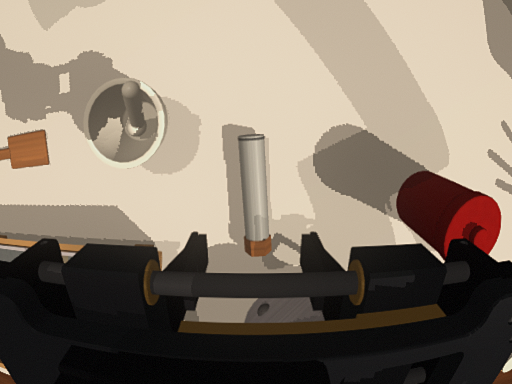

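The image shows the thick tube at (255,195), clear of the mortar and canister. Next I'll look at the empty bay.

```bash
python3 -m inch '[[[-2,-3.5,-1.5,0],[-4,-7,-3,0],[-6,-10.5,-4,0],[-8,-14,-5,0],[-10.5,-17.5,-6,0],[-12.5,-21,-7,0],[-15,-24.5,-8,0],[-17,-28,-9,0]]]'
python3 -m inch '[[[-2,-4,-1,0],[-4,-8,-2,0],[-5.5,-12,-2.5,0],[-5.5,-15.5,-2.5,0],[-5.5,-15.5,-2.5,0],[-5.5,-15.5,-2.5,0]]]'
python3 - <<'E'
from h import *
p,d=cap('wrist')
cv2.imwrite('pics/w2.png',cv2.resize(p[:,:,::-1],(800,600),interpolation=cv2.INTER_CUBIC))
plan(660,-110,340,178)
E
```

```text
t: 1.48
tool_pos: [587.4, 51.3, 311.0]
ee_rot: [-0.054, -3.141, -0.002]
ft_force: [0.8, -0.0, -0.6]
gripper_width: 56.3
grip_force: 0.0
t: 1.98
tool_pos: [636.4, -106.7, 334.9]
ee_rot: [-0.061, -3.14, -0.001]
ft_force: [-0.3, 1.1, 1.0]
gripper_width: 56.8
grip_force: 0.0
wrist 1.9833
now [ 636.1 -104.8  335. ] a 177.9 t 2.03 F [-0.7  0.7 -0.1] w 56.6 | shift cm [-2.41 -0.43 -0.51] turn -0.1
```

View pics/w2.png

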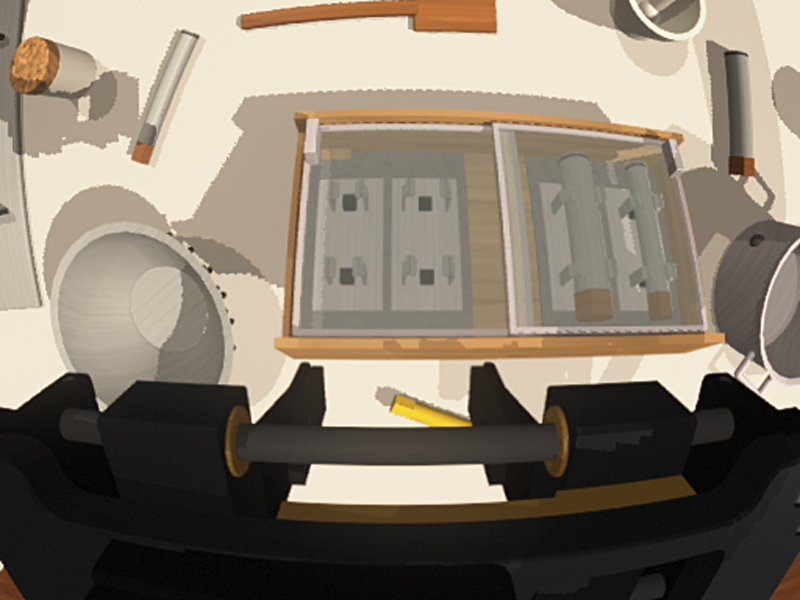

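The wrist view is turned 180°. The right door's tab is at (312,143). On the inner plate the clip jaws are at 409 and 449, about 40 px apart, so this is the thick place. On the outer plate they are at 333 and 362, about 29 px apart, so this is the thin place. Now I'll measure the case frame.

```bash
python3 - <<'E'
from h import *
p,d,W=wcloud()
g=lambda u,v:W[int(round(v*.64)),int(round(u*.64))]
for n,u,v in [('tabR top',314,128),('tabR mid',312,143),('tabR bot',312,158),('tabR in',306,143),('tabL',676,157),('rear l',300,350),('rear r',700,343),('front l',305,118),('front r',670,136),('endwall',295,230),('stop',349,203),('plate',360,240),('mid pane',480,240),('midbar',502,230)]:
    print(n,np.round(g(u,v),0))
# ray casts on planes: compute ray origin/direction
z=np.load('wrist.npz');c=env.get_calibration('wrist');K=c['intrinsics'];H=np.array(c['hand_eye']);R=Ro.from_rotvec(z['er']).as_matrix()
o=R@H[:3,3]+z['tp']
def ray(u,v):
    x=u*.64-K[0,2];y=v*.64-K[1,2];r=np.hypot(x,y);t=r/K[0,0]
    return R@H[:3,:3]@np.array([np.sin(t)*x/r,np.sin(t)*y/r,np.cos(t)])
# plane fit to wood rear->end wall points via mask of wood: points on rails
w=W.reshape(-1,3); 
m=(W[...,0]>480)&(W[...,0]<740)&(W[...,1]>-215)&(W[...,1]<215)&(W[...,2]>50)&(d>0)
hs=cv2.cvtColor(p,cv2.COLOR_RGB2HSV); wood=m&(hs[...,1]>110)
# height over nominal slope, normal n
for dep in (-11,-16,-23):
  pass
ys=W[wood]; print('wood x,y,z ranges',np.percentile(ys,[1,50,99],axis=0).round(0))
n=np.array([-.5,0,.866]); h=W@n
# histogram of h in bay region
b=m&(W[...,1]<-20)&(W[...,1]>-190); print(np.histogram(h[b],bins=np.arange(-240,-120,5)))
np.savez('ray.npz',o=o,**{k:ray(*q) for k,q in dict(nS1=(349,203),nS2=(347,277),kS1=(425,204),kS2=(427,277),nj1a=(333,194),nj1b=(363,190),nj2a=(331,268),nj2b=(361,265),kj1a=(409,192),kj1b=(449,186),kj2a=(407,268),kj2b=(449,268)).items()})
E
```

```text
tabR top [ 513. -172.   99.]
tabR mid [ 527. -173.  105.]
tabR bot [ 539. -174.   99.]
tabR in [ 527. -178.  106.]
tabL [534. 163. 102.]
rear l [ 687. -184.  164.]
rear r [697. 160. 170.]
front l [ 501. -184.   74.]
front r [512. 174.  75.]
endwall [ 600. -192.  104.]
stop [ 579. -144.  112.]
plate [ 609. -135.  128.]
mid pane [612. -38. 128.]
midbar [603. -20. 127.]
wood x,y,z ranges [[ 497. -198.   67.]
 [ 615.  -79.  178.]
 [ 714.  171.  453.]]
(array([   31,    85,    40,    98,    32,   124,    38,   135,  5693,
       12142,  1335,   582,    29,   172,     1,     0,     0,     0,
           0,     0,     0,     0,     0]), array([-240, -235, -230, -225, -220, -215, -210, -205, -200, -195, -190,
       -185, -180, -175, -170, -165, -160, -155, -150, -145, -140, -135,
       -130, -125]))
```

```bash
python3 - <<'E'
from h import *
p,d,W=wcloud(); h=W@np.array([-.5,0,.866])
m=(abs(h+172.6)<3)&(abs(W[...,0]-527)<25)&(abs(W[...,1]+174)<15)
print(m.sum(),W[m].min(0),W[m].max(0),W[m].mean(0))
m=(abs(h+172.6)<4)&(abs(W[...,0]-535)<25)&(abs(W[...,1]-165)<15)
print(m.sum(),W[m].min(0),W[m].max(0),W[m].mean(0))
plan(527,-174,101,178.2)
E
```

```text
175 [ 502.1127874  -180.65580303   90.03782509] [ 535.06140695 -169.08455602  109.05612122] [ 518.80576589 -174.72774633  100.60434087]Traceback (most recent call last):
  File "<stdin>", line 6, in <module>
    return umr_minimum(a, axis, None, out, keepdims, initial, where)
ValueError: zero-size array to reduction operation minimum which has no identity
```

```bash
python3 -c "
from h import *
plan(520,-175,97,178.2)"; python3 -m inch '[[[2,1,4,0],[4,2,8,0],[6.5,4,12,0],[9,6,16,0],[11.5,7,18,0],[11.5,7,18,0],[11.5,7,18,0]]]' -0.08 10
python3 -c "
from h import *
plan(520,-175,97,178.2)"
```

```text
now [ 636.1 -104.8  335. ] a 177.9 t 2.03 F [-0.7  0.7 -0.1] w 56.6 | shift cm [11.3  -7.48 23.8 ] turn -0.3
t: 2.62
tool_pos: [516.7, -26.0, 152.6]
ee_rot: [-0.05, -3.128, -0.007]
ft_force: [-1.3, -0.8, 0.9]
gripper_width: 40.1
grip_force: 0.0
now [516.7 -26.  152.6] a 178.2 t 2.62 F [-1.3 -0.8  0.9] w 40.1 | shift cm [ -0.87 -14.9    5.49] turn -0.0
```

```bash
python3 -m inch '[[[-0.5,-4,-0.5,0],[-0.9,-8,-0.5,0],[-0.9,-12,-0.5,0],[-0.9,-14.9,0,0],[-0.9,-14.9,0,0],[-0.9,-14.9,2,0],[-0.9,-14.9,4,0],[-0.9,-14.9,4.5,0]]]'
python3 -c "
from h import *
plan(520,-175,97,178.2)"
```

```text
t: 3.28
tool_pos: [527.8, -179.4, 109.8]
ee_rot: [-0.055, -3.14, -0.002]
ft_force: [-0.6, -0.0, 0.3]
gripper_width: 39.9
grip_force: 0.0
now [ 527.8 -179.4  109.8] a 178.0 t 3.28 F [-0.6 -0.   0.3] w 39.9 | shift cm [0.79 0.41 1.28] turn -0.2
```

```bash
python3 -m inch '[[[0.8,0.4,0.5,0],[0.8,0.4,1.2,0],[0.8,0.4,1.2,0],[0.8,0.4,1.2,0]]]'
python3 -m inch '[[[0,0,0,0],[0,0,0,0],[0,0,0,0],[0,0,0,0]]]' -1 10
python3 -c "
from h import *
plan(520,-175,97,178.2)"
```

```text
t: 3.62
tool_pos: [520.8, -176.0, 99.4]
ee_rot: [0.055, 3.14, -0.001]
ft_force: [-0.4, -0.3, 0.6]
gripper_width: 40.2
grip_force: 0.0
t: 3.95
tool_pos: [520.1, -176.5, 99.2]
ee_rot: [0.056, 3.14, -0.001]
ft_force: [0.1, -0.7, 0.1]
gripper_width: 20.9
grip_force: 0.0
now [ 520.1 -176.5   99.2] a 177.9 t 3.95 F [ 0.1 -0.7  0.1] w 20.9 | shift cm [0.02 0.15 0.22] turn -0.3
```

```bash
python3 -m inch '[[[0,0,0.2,0],[0,0,0.2,0],[0,0,0.2,0],[0,0,0.2,0]]]'
python3 -m inch '[[[0,2,0,0],[0,4.5,0,0],[0,7,0,0],[0,9.5,0,0],[0,12,0,0],[0,14,0,0],[0,15.5,0,0],[0,15.5,0,0]]]'
python3 -m inch '[[[0,0.4,0,0],[0,0.7,0,0],[0,0.7,0,0]]]'
```

```text
t: 4.28
tool_pos: [519.8, -176.2, 96.8]
ee_rot: [0.057, 3.141, 0.0]
ft_force: [0.9, 1.2, -1.3]
gripper_width: 9.7
grip_force: 10.0
t: 4.95
tool_pos: [526.0, -19.0, 96.8]
ee_rot: [0.053, 3.139, 0.001]
ft_force: [2.4, 2.0, -2.4]
gripper_width: 9.4
grip_force: 10.0
t: 5.2
tool_pos: [526.1, -16.9, 96.8]
ee_rot: [0.054, 3.14, -0.006]
ft_force: [0.3, -5.6, -2.7]
gripper_width: 10.1
grip_force: 10.0
```

```bash
python3 -m inch '[[[0,0.2,0,0],[0,0.3,0,0],[0,0.3,0,0]]]'
```

```text
t: 5.45
tool_pos: [526.0, -16.7, 96.8]
ee_rot: [0.053, 3.141, -0.012]
ft_force: [-1.1, -15.7, -4.2]
gripper_width: 10.0
grip_force: 10.0
```

```bash
python3 -m inch '[[[0,-0.3,0,0],[0,-0.3,0,0],[0,-0.3,0,0],[0,-0.3,0,0],[0,-0.3,-4,0],[-1,-1,-8,0],[-3,-3,-12,0],[-5,-5,-15,0]]]' -0.08 20
python3 -m inch '[[[-2,-2,-2,0],[-4,-4,-3,0],[-5,-5,-3,0],[-5,-5,-3,0],[-5,-5,-3,0]]]'
python3 - <<'E'
from h import *
p,d=cap('wrist')
o=np.zeros((600,800,3),np.uint8)
o[:]=cv2.resize(p[50:260,130:410,::-1],(800,600),interpolation=cv2.INTER_CUBIC)
cv2.imwrite('pics/w3.png',o)
s=env.get_state(); plan(600,-110,300,178.2)
E
```

```text
t: 6.12
tool_pos: [570.2, -58.5, 244.0]
ee_rot: [-0.052, -3.141, -0.001]
ft_force: [1.8, -0.1, -0.2]
gripper_width: 39.5
grip_force: 0.0
t: 6.53
tool_pos: [618.3, -111.2, 271.1]
ee_rot: [-0.057, -3.139, -0.002]
ft_force: [-0.6, -0.3, -0.4]
gripper_width: 40.1
grip_force: 0.0
wrist 6.5333
now [ 617.6 -110.5  270.8] a 178.0 t 6.58 F [-0.2  0.2 -0.3] w 40.2 | shift cm [ 1.77 -0.01 -2.92] turn -0.2
```

View pics/w3.png

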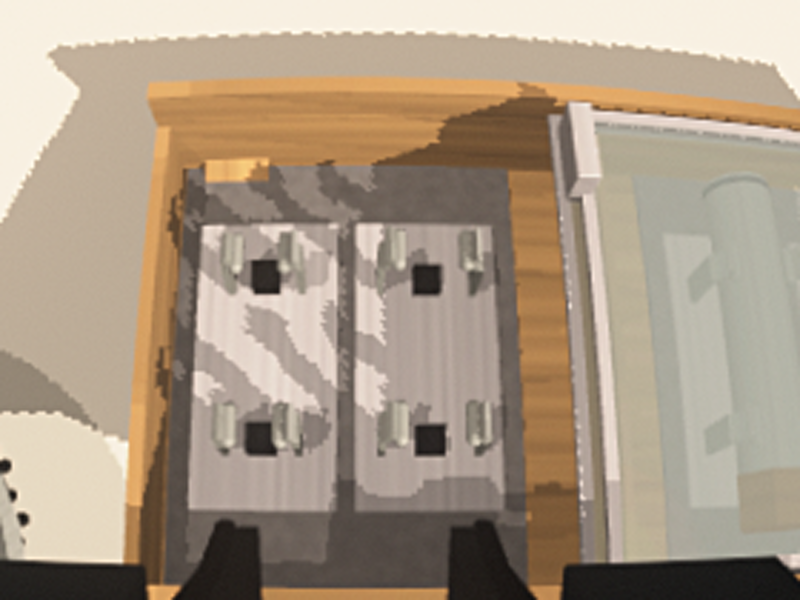

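The bay is bare. The thin clips are on the left, with stops at (266,277) and (261,438), and the thick clips on the right, with stops at (427,280) and (430,439). I'll work out the seat points.

```bash
python3 - <<'E'
from h import *
p,d,W=wcloud(); S=280/800
z=np.load('wrist.npz');c=env.get_calibration('wrist');K=c['intrinsics'];H=np.array(c['hand_eye']);R=Ro.from_rotvec(z['er']).as_matrix();o=R@H[:3,3]+z['tp']
def ray(u,v):
    x=130+u*S-K[0,2];y=50+v*S-K[1,2];r=np.hypot(x,y);t=r/K[0,0]
    return R@H[:3,:3]@np.array([np.sin(t)*x/r,np.sin(t)*y/r,np.cos(t)])
box=lambda u0,v0,u1,v1: W[int(50+v0*S):int(50+v1*S),int(130+u0*S):int(130+u1*S)].reshape(-1,3)
A=np.vstack([box(205,305,325,395),box(370,305,490,395),box(205,465,325,500),box(370,465,490,500)])
q=np.linalg.lstsq(np.c_[A[:,:2],np.ones(len(A))],A[:,2],rcond=None)[0]; r=A[:,2]-np.c_[A[:,:2],np.ones(len(A))]@q
n=np.array([-q[0],-q[1],1]);n/=np.linalg.norm(n); print('plate tilt',np.degrees(np.arccos(n[2])),'case yaw',np.degrees(np.arctan2(-n[1],-n[0])),'std',r.std())
yaw=np.radians(-1.75); n=np.array([-.5*np.cos(yaw),-.5*np.sin(yaw),.866]); hp=np.median(A@n); print('plate h',hp)
up=np.array([.866*np.cos(yaw),.866*np.sin(yaw),.5]); row=np.array([-np.sin(yaw),np.cos(yaw),0])
def cast(u,v,h): e=ray(u,v); return o+e*(h-o@n)/(e@n)
for nm,rad,st,jw in [('thin',11,[(266,277),(261,438)],[(233,235),(293,232),(225,405),(287,405)]),('thick',16,[(427,280),(430,439)],[(398,232),(471,230),(399,403),(480,403)])]:
    P=[cast(*s,hp+23-rad) for s in st]; J=[cast(*j,hp+23+16+(rad-11)*.6) for j in jw]
    print(nm,'stops',np.round(P,1).tolist(),'sep',np.linalg.norm(P[1]-P[0]),'row/up',[(round(x@row,1),round(x@up,1)) for x in P],'jaws',[(round(x@row,1),round(x@up,1)) for x in J])
    print('  seat',np.mean(P,0)+n*rad,' slopeyaw',np.degrees(np.arctan2((P[1]-P[0])[1],(P[1]-P[0])[0])))
    print('  box stop h',[np.round(np.median(box(s[0]-6,s[1]-6,s[0]+6,s[1]+6)@n)-hp,1) for s in st])
E
```

```text
plate tilt 20.849521031357042 case yaw -1.72581951674514 std 22.988377971435952
plate h -242.83580348082575
thin stops [[580.5, -147.3, 71.1], [641.6, -149.6, 106.3]] sep 70.55457166112481 row/up [(np.float64(-129.5), np.float64(541.9)), (np.float64(-129.9), np.float64(612.5))] jaws [(np.float64(-140.5), np.float64(534.6)), (np.float64(-116.2), np.float64(533.8)), (np.float64(-140.9), np.float64(605.5)), (np.float64(-117.3), np.float64(605.7))]
  seat [ 605.54516814 -148.25596997   98.22036851]  slopeyaw -2.1365356751895583
  box stop h [np.float64(12.1), np.float64(12.2)]
thick stops [[585.0, -78.0, 66.6], [646.0, -80.7, 101.9]] sep 70.50409697223668 row/up [(np.float64(-60.1), np.float64(541.7)), (np.float64(-60.9), np.float64(612.2))] jaws [(np.float64(-74.2), np.float64(535.6)), (np.float64(-44.9), np.float64(534.4)), (np.float64(-75.4), np.float64(605.9)), (np.float64(-44.9), np.float64(606.0))]
  seat [607.45406911 -79.09239872  98.10224958]  slopeyaw -2.5354219464419785
  box stop h [np.float64(7.1), np.float64(7.2)]
```

```bash
python3 -m inch '[[[3,-3,0,4],[5,-6,1,8],[7,-10,2,12],[9,-14,4,16],[11,-18,5,20],[12,-22,6,24],[13,-26,7,25],[13,-26,7,25]]]' 0.1 20
python3 -m inch '[[[0,0,0,0],[0,0,0,0]]]'
cat > tube.py <<'E'
import sys
from h import *
x,y,r=map(float,sys.argv[1:4]); cap('wrist'); p,d,W=wcloud()
m=(W[...,2]>r*.6)&(W[...,2]<r*2+8)&(np.hypot(W[...,0]-x,W[...,1]-y)<105)&(d>0)
k,lab=cv2.connectedComponents(m.astype(np.uint8)); i=np.argmax([(lab==j).sum() for j in range(1,k)])+1
w=W[lab==i]; rc=cv2.minAreaRect(w[:,:2].astype(np.float32)); b=cv2.boxPoints(rc)
e=[b[1]-b[0],b[2]-b[1]]; e=max(e,key=np.linalg.norm); e=e/np.linalg.norm(e)*np.sign(e[0])
ang=np.degrees(np.arctan2(e[1],e[0])); t=w[:,:2]@e; lat=w[:,:2]@np.array([-e[1],e[0]])
# top ridge for axis
top=w[w[:,2]>np.percentile(w[:,2],70)]; lt=np.median(top[:,:2]@np.array([-e[1],e[0]]))
print(len(w),'ang',ang,'size',rc[1],'ends',t.min(),t.max(),'top z',np.percentile(w[:,2],[50,95]))
for nm,l in(('ridge',lt),('mid',(np.percentile(lat,1)+np.percentile(lat,99))/2)):
    c=e*(t.min()+80)+np.array([-e[1],e[0]])*l; print(nm,'origin from plain end',c,'from cap end',e*(t.max()-78)+np.array([-e[1],e[0]])*l)
plan(c[0],c[1],200,ang+180)
E
python3 tube.py 452 -351 11
```

```text
t: 7.25
tool_pos: [477.0, -369.2, 200.0]
ee_rot: [-0.739, -3.051, 0.0]
ft_force: [0.3, 0.3, 0.1]
gripper_width: 47.7
grip_force: 0.0
t: 7.42
tool_pos: [478.8, -365.4, 200.9]
ee_rot: [-0.736, -3.052, -0.004]
ft_force: [0.1, 0.4, 0.8]
gripper_width: 47.9
grip_force: 0.0
wrist 7.4167
2499 ang -27.049816 size (24.786972045898438, 158.11444091796875) ends 479.496158720427 637.6105932521596 top z [20.23516446 22.43964854]
ridge origin from plain end [ 444.25163968 -360.27512277] from cap end [ 444.35355638 -360.32716359]
mid origin from plain end [ 444.24649047 -360.28520699] from cap end [ 444.34840717 -360.33724781]
now [ 479.4 -364.7  201.4] a 153.0 t 7.47 F [-0.3  0.6 -0. ] w 47.8 | shift cm [ 3.33 -1.21  0.14] turn 0.0
```

```bash
python3 -m inch '[[[1.5,-0.6,1,0],[3.3,-1.2,4,0],[3.3,-1.2,8,0],[3.3,-1.2,12,0],[3.3,-1.2,16,0],[3.3,-1.2,18.5,0],[3.3,-1.2,18.5,0],[3.3,-1.2,18.5,0]]]'
python3 -c "
from h import *
plan(444.3,-360.3,2,152.95)"
```

```text
t: 8.13
tool_pos: [445.1, -359.8, 16.2]
ee_rot: [-0.73, -3.053, -0.003]
ft_force: [0.6, -0.0, 0.4]
gripper_width: 48.0
grip_force: 0.0
now [ 445.1 -359.8   16.2] a 153.1 t 8.13 F [ 0.6 -0.   0.4] w 48.0 | shift cm [ 0.04 -0.08  1.42] turn 0.1
```

```bash
python3 -m inch '[[[0,-0.1,0.8,0],[0,-0.1,1.3,0],[0,-0.1,1.3,0]]]'
python3 -m inch '[[[0,0,0,0],[0,0,0,0],[0,0,0,0],[0,0,0,0],[0,0,0,0],[0,0,0,0],[0,0,0,0]]]' -1 15
python3 -c "
from h import *
plan(605.5,-147.6,180,178)"
```

```text
t: 8.38
tool_pos: [445.0, -363.5, 4.7]
ee_rot: [0.734, 3.053, -0.002]
ft_force: [-0.1, 0.3, -0.3]
gripper_width: 47.8
grip_force: 0.0
t: 8.97
tool_pos: [444.4, -363.3, 4.0]
ee_rot: [0.735, 3.054, -0.0]
ft_force: [-0.5, 0.3, 3.3]
gripper_width: 21.4
grip_force: 15.0
now [ 444.4 -363.3    4. ] a 153.0 t 8.97 F [-0.5  0.3  3.3] w 21.4 | shift cm [ -4.55  26.54 -17.6 ] turn -25.0
```

```bash
python3 - <<'E'
from h import *
for n in('top','side'):
    p,d,W=cloud(n); m=(abs(W[...,1]+140)<8)&(W[...,0]>470)&(W[...,0]<760)&(d>0); w=W[m]; w=w[np.argsort(w[:,0])]
    print(n,[(int(a),int(np.median(w[abs(w[:,0]-a)<4][:,2])),int(w[abs(w[:,0]-a)<4][:,2].max())) for a in list(range(484,530,6))+list(range(660,740,5)) if (abs(w[:,0]-a)<4).any()])
E
```

```text
top [(484, -3, 5), (490, 0, 3), (496, 3, 78), (502, 67, 78), (508, 66, 77), (514, 73, 77), (520, 74, 81), (526, 80, 91), (660, 156, 166), (665, 157, 166), (670, 164, 179), (675, 171, 181), (680, 174, 181), (685, 167, 174), (690, 161, 167), (695, 150, 158), (700, 144, 149), (705, 135, 138), (710, 124, 126), (715, 120, 123)]
side [(484, 0, 4), (490, 0, 2), (496, 3, 78), (502, 72, 79), (508, 34, 77), (514, 72, 76), (520, 76, 78), (526, 78, 82), (660, 158, 160), (665, 160, 163), (670, 162, 170), (675, 165, 182), (680, 178, 182), (685, 180, 181), (690, 166, 172), (695, 152, 160), (700, 142, 152), (705, 141, 142), (710, 131, 131), (735, 4, 4)]
```

```bash
python3 -m inch '[[[0,0,-4,0],[0,0,-8,0],[0,0,-12,0],[0,0,-16,0],[0,3,-19.5,-5],[0,7,-19.5,-10],[-1,11,-19.5,-15],[-2,15,-19.5,-20]]]'
python3 -c "
from h import *
plan(625,-147.6,200,178)"
```

```text
t: 9.63
tool_pos: [530.4, -238.0, 199.8]
ee_rot: [0.189, 3.135, -0.001]
ft_force: [0.8, -0.7, -1.7]
gripper_width: 21.5
grip_force: 15.0
now [ 530.4 -238.   199.8] a 173.1 t 9.63 F [ 0.8 -0.7 -1.7] w 21.5 | shift cm [-8.3  10.11 -0.02] turn -4.9
```

```bash
python3 -m inch '[[[-3,3.5,0,-5],[-6,7,0,-5],[-8.3,10,0,-5],[-8.3,10,0,-5],[-8.3,10,0,-5],[-8.3,10,0,-5]]]'
python3 -c "
from h import *
plan(625,-147.6,200,178)
p,d=cap('wrist');cap('side')
plan(625,-147.6,200,178)"
```

```text
t: 10.13
tool_pos: [623.9, -149.8, 197.9]
ee_rot: [-0.054, -3.139, 0.0]
ft_force: [0.1, 0.2, -1.2]
gripper_width: 21.3
grip_force: 15.0
now [ 623.9 -149.8  197.9] a 178.0 t 10.13 F [ 0.1  0.2 -1.2] w 21.3 | shift cm [-0.1   0.22 -0.21] turn 0.0
wrist 10.1333
side 10.1833
now [ 623.3 -151.1  198.2] a 177.9 t 10.23 F [-0.5 -0.1 -0.4] w 21.5 | shift cm [-0.15  0.35 -0.18] turn -0.1
```

```bash
python3 -m inch '[[[-0.2,0.3,1,0],[-0.2,0.3,2,0],[-0.2,0.3,2.5,0],[-0.2,0.3,3,0],[-0.2,0.3,3.5,0],[-0.2,0.3,4,0],[-0.2,0.3,4.5,0],[-0.2,0.3,4.6,0]]]' -1 8
cat > tilt.py <<'E'
import sys
from h import *
r=float(sys.argv[1]); cap('wrist'); p,d,W=wcloud(); z=np.load('wrist.npz'); T=(W-z['tp'])@Ro.from_rotvec(z['er']).as_matrix() # tool coords
m=(abs(T[...,1])<r+5)&(T[...,0]>25)&(T[...,0]<95)&(abs(T[...,2])<75)&(d>0)
k,lab=cv2.connectedComponents(m.astype(np.uint8)); 
for i in range(1,k):
    w=T[lab==i]
    if len(w)<120: continue
    q=np.polyfit(w[:,0],w[:,2],1); 
    w=w[abs(w[:,1]-np.median(w[:,1]))<4]; q=np.polyfit(w[:,0],w[:,2],1); print(len(w),'tilt deg (+=plain end down)',np.degrees(np.arctan(q[0])),'lat',np.polyfit(w[:,0],w[:,1],1),'surface z at 0',q[1],'x range',w[:,0].min(),w[:,0].max())
plan(625,-147.6,200,178)
E
python3 tilt.py 11
```

```text
t: 10.9
tool_pos: [626.4, -146.9, 151.7]
ee_rot: [-0.056, -3.14, -0.001]
ft_force: [0.5, -0.2, 0.8]
gripper_width: 21.7
grip_force: 8.0
wrist 10.9
1163 tilt deg (+=plain end down) 32.911789678691825 lat [-4.09971552e-04 -6.20003789e-01] surface z at 0 -19.164326493368282 x range 25.037746148698425 73.3476065458779
now [ 626.3 -146.9  151.9] a 178.0 t 10.95 F [-1.5 -0.6 -0.6] w 21.8 | shift cm [ 0.14 -0.07 -4.81] turn -0.0
```

```bash
python3 -m inch '[[[1,0,-1,0],[3,0,-0.5,0],[4.3,0,1,0],[4.3,0,2,0],[4.3,0,2,0],[4.3,0,2,0]]]' -1 30
python3 tilt.py 11; python3 -c "
from h import *
for i in range(3): env.capture('top'); plan(605.5,-147.6,91.7,178)"
```

```text
t: 11.45
tool_pos: [584.3, -145.7, 132.8]
ee_rot: [0.056, 3.141, -0.0]
ft_force: [0.7, -0.0, 0.7]
gripper_width: 21.1
grip_force: 30.0
wrist 11.45
1421 tilt deg (+=plain end down) 46.38408534111259 lat [ 0.00113376 -0.09899762] surface z at 0 -36.288116355393605 x range 25.027953856747523 89.29991343266836
now [ 585.  -146.   133.2] a 177.9 t 11.5 F [ 0.7 -0.1  0.6] w 21.5 | shift cm [-4.01 -0.02 -6.67] turn -0.1
now [ 585.3 -146.   133.4] a 178.0 t 11.55 F [ 0.7 -0.5 -0.8] w 21.2 | shift cm [-2.01 -0.08  4.18] turn -0.0
now [ 585.3 -146.   133.5] a 178.0 t 11.6 F [ 0.8 -0.3 -1.5] w 21.2 | shift cm [-2.01 -0.09  4.18] turn -0.0
now [ 585.1 -145.9  133.4] a 178.0 t 11.65 F [-0.2 -0.5 -1.2] w 21.1 | shift cm [-2.03 -0.09  4.18] turn -0.0
```

```bash
python3 - <<'E'
from h import *
p,d,W=wcloud(); z=np.load('wrist.npz'); T=(W-z['tp'])@Ro.from_rotvec(z['er']).as_matrix()
m=(abs(T[...,1])<4)&(T[...,0]>0)&(T[...,0]<120)&(d>0); w=T[m]
print([(a,int(m_.sum()),round(float(np.median(w[m_][:,2])),1)) for a in range(5,120,5) for m_ in [abs(w[:,0]-a)<2.5] if m_.any()])
E
```

```text
[(5, 155, -15.9), (10, 155, -12.9), (15, 163, -9.5), (20, 177, -6.8), (25, 2145, -109.2), (30, 677, -86.0), (35, 174, 2.6), (40, 121, 6.4), (45, 121, 9.4), (50, 122, 12.5), (55, 117, 16.0), (60, 111, 18.8), (65, 109, 22.1), (70, 109, 25.1), (75, 96, 67.9), (80, 76, 61.5), (85, 66, 57.5), (90, 33, 60.1), (95, 41, 132.9), (100, 40, 132.9), (105, 41, 132.7), (110, 42, 132.9), (115, 44, 133.0)]
```

```bash
python3 -m inch '[[[-0.5,-0.1,1,0],[-0.9,-0.1,1.8,0],[-1.1,-0.1,2.3,0],[-1.3,-0.1,2.7,0],[-1.5,-0.1,3.1,0],[-1.5,-0.1,3.1,0]]]' -1 30
python3 -m inch '[[[-0.15,0,0.3,0],[-0.3,0,0.6,0],[-0.4,0,0.8,0],[-0.5,0,1.0,0],[-0.5,0,1.0,0],[-0.5,0,1.0,0]]]'
python3 -c "
from h import *
plan(605.5,-147.6,91.7,178)"
```

```text
t: 12.15
tool_pos: [598.1, -147.6, 100.8]
ee_rot: [-0.055, -3.139, 0.001]
ft_force: [-2.2, -2.6, -0.5]
gripper_width: 21.4
grip_force: 30.0
t: 12.65
tool_pos: [605.2, -148.1, 91.6]
ee_rot: [0.056, 3.138, -0.002]
ft_force: [2.8, -4.0, -1.9]
gripper_width: 21.2
grip_force: 30.0
now [ 605.2 -148.1   91.6] a 177.9 t 12.65 F [ 2.8 -4.  -1.9] w 21.2 | shift cm [-0.03  0.05 -0.01] turn -0.1
```

```bash
python3 -m inch '[[[-0.1,0,0.17,0],[-0.15,0,0.26,0],[-0.15,0,0.26,0]]]' -1 30
python3 - <<'E'
from h import *
cap('wrist');cap('side')
p,d,W=wcloud(); z=np.load('wrist.npz'); T=(W-z['tp'])@Ro.from_rotvec(z['er']).as_matrix()
m=(abs(T[...,1])<3)&(T[...,0]>0)&(T[...,0]<120)&(d>0); w=T[m]
print([(a,int(m_.sum()),round(float(np.median(w[m_][:,2])),1)) for a in range(5,90,5) for m_ in [abs(w[:,0]-a)<2.5] if m_.any()])
q=cv2.imread(sorted(__import__('glob').glob('pics/side_1*.png'))[-1])
o=np.hstack([cv2.resize(p[60:260,150:360,::-1],(420,400)),cv2.resize(q[100:260,200:340],(350,400))]);cv2.imwrite('pics/c5.png',o)
plan(605.5,-147.6,91.7,178)
E
```

```text
t: 12.9
tool_pos: [605.3, -148.1, 91.3]
ee_rot: [0.055, 3.141, -0.002]
ft_force: [-3.3, -4.2, 11.0]
gripper_width: 21.4
grip_force: 30.0
wrist 12.9
side 12.95
[(5, 114, -16.3), (10, 113, -13.6), (15, 113, -10.6), (20, 137, -8.0), (25, 1622, -109.0), (30, 517, -85.9), (35, 139, 0.4), (40, 105, 3.9), (45, 104, 6.9), (50, 100, 9.8), (55, 93, 12.4), (60, 90, 15.5), (65, 86, 18.5), (70, 73, 21.3), (75, 80, 24.6), (80, 62, 56.3), (85, 63, 47.6)]
now [ 605.3 -148.1   91.3] a 178.0 t 13.0 F [-3.2 -3.9 10.6] w 21.1 | shift cm [-0.02  0.05 -0.04] turn -0.0
```

View pics/c5.png

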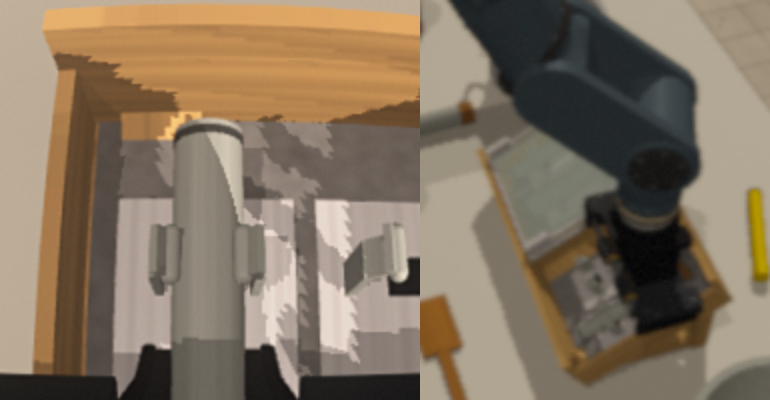

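```bash
python3 -m inch '[[[-0.1,0,0.2,0],[-0.2,0,0.4,0],[-0.2,0,0.4,0]]]' -1 40
python3 -c "
from h import *
plan(605.5,-147.6,91.7,178)"
```

```text
t: 13.25
tool_pos: [605.5, -148.2, 91.0]
ee_rot: [-0.054, -3.138, 0.003]
ft_force: [-12.4, -3.2, 32.4]
gripper_width: 21.2
grip_force: 40.0
now [ 605.5 -148.2   91. ] a 178.0 t 13.25 F [-12.4  -3.2  32.4] w 21.2 | shift cm [-0.    0.06 -0.07] turn 0.0
```

```bash
python3 -m inch '[[[0.3,0,-0.5,0],[0.3,0,-0.5,0],[0.3,0,-0.5,0],[0.3,0,-0.5,0],[0.3,0,-0.5,0]]]' -0.1 20
python3 -m inch '[[[0,0,-3,0],[0.3,0,-6,0],[0.5,2,-9,0],[0.5,6,-11,0],[1,10,-11.5,0],[2,14,-11.5,0],[3,18,-11.5,0],[4,22,-11.5,0]]]' -0.1
python3 -m inch '[[[1,4,0,0],[2,8,0,0],[3,12,0,0],[4,16,0,0],[5,20,0,0],[5.5,24,0,0],[5.5,24.5,0,0],[5.5,24.5,0,0]]]' 0.4
python3 -m inch '[[[0,0,0,0],[0,0,0,0]]]'
python3 tube.py 463 326 16; cp wrist.npz wk.npz
```

```text
t: 13.67
tool_pos: [603.7, -146.4, 89.0]
ee_rot: [-0.056, -3.139, -0.002]
ft_force: [-0.2, -0.6, -0.0]
gripper_width: 37.9
grip_force: 0.0
t: 14.33
tool_pos: [571.5, 75.6, 204.6]
ee_rot: [-0.057, -3.14, -0.001]
ft_force: [0.6, 0.6, 0.5]
gripper_width: 38.9
grip_force: 0.0
t: 15.0
tool_pos: [524.9, 323.3, 204.1]
ee_rot: [-0.048, -3.14, -0.0]
ft_force: [-0.5, 0.1, 0.1]
gripper_width: 61.0
grip_force: 0.0
t: 15.17
tool_pos: [526.0, 319.1, 204.4]
ee_rot: [-0.058, -3.14, 0.002]
ft_force: [1.0, 0.0, 1.4]
gripper_width: 61.0
grip_force: 0.0
wrist 15.1667
3781 ang 1.8229278 size (158.49205017089844, 36.74674987792969) ends 394.3410538217229 552.8330594538205 top z [29.87492518 32.40221478]
ridge origin from plain end [464.22718188 325.32439918] from cap end [464.71893851 325.34005023]
mid origin from plain end [464.23179073 325.17958926] from cap end [464.72354735 325.19524032]
now [526.3 318.8 204.6] a 177.8 t 15.22 F [ 0.   0.3 -1. ] w 60.7 | shift cm [6.22 0.41 0.47] turn -4.0
```

```bash
python3 - <<'E'
from h import *
for W in (cloud('top')[2],wcloud('wk.npz')[2]):
    for n,x,y in(('mortar',370,206),('pot',620,410)):
        m=(W[...,2]>55)&(W[...,2]<130)&(np.hypot(W[...,0]-x,W[...,1]-y)<(90 if n=='mortar' else 190))&(W[...,1]<540); w=W[m]
        w=w[(w[:,1]>140)]
        if len(w): 
            dx=np.maximum(0,np.maximum(427-w[:,0],w[:,0]-502)); dy=np.maximum(0,np.maximum(230-w[:,1],w[:,1]-420)); dd=np.hypot(dx,dy); i=dd.argmin()
            print(n,len(w),np.percentile(w,[2,98],axis=0).round(0).tolist(),'min dist to body',dd[i],w[i])
plan(464.4,325.2,4,181.8)
E
```

```text
mortar 319 [[306.0, 142.0, 56.0], [403.0, 231.0, 123.0]] min dist to body 35.836806870203866 [400.01079447 206.42332697  69.79704757]
pot 1184 [[488.0, 298.0, 57.0], [786.0, 534.0, 119.0]] min dist to body 67.7582214275492 [567.01527443 439.08378008  95.46061798]
mortar 3144 [[312.0, 141.0, 56.0], [404.0, 232.0, 111.0]] min dist to body 34.14968908070123 [398.14376434 211.73749941  73.69960168]
pot 3035 [[477.0, 304.0, 56.0], [658.0, 539.0, 127.0]] min dist to body 68.79165260385547 [567.58214256 440.76713858  90.63941783]
now [526.3 318.8 204.6] a 177.8 t 15.22 F [ 0.   0.3 -1. ] w 60.7 | shift cm [ 6.19  0.43 20.07] turn -4.0
```

Clearances are 34 mm to the mortar and 68 mm to the pot. I'll descend and grasp.

```bash
python3 -m inch '[[[3,0.2,2,-4],[6.2,0.4,6,-4],[6.2,0.4,10,-4],[6.2,0.4,14,-4],[6.2,0.4,17,-4],[6.2,0.4,18,-4],[6.2,0.4,18,-4]]]'
python3 -c "
from h import *
plan(464.4,325.2,4,181.8)"
```

```text
t: 15.8
tool_pos: [462.9, 324.4, 22.5]
ee_rot: [0.05, -3.135, 0.004]
ft_force: [0.4, 0.0, 0.1]
gripper_width: 60.7
grip_force: 0.0
now [462.9 324.4  22.5] a -178.2 t 15.8 F [0.4 0.  0.1] w 60.7 | shift cm [-0.16  0.08  1.85] turn 0.0
```

```bash
python3 -m inch '[[[-0.1,0.1,1,0],[-0.1,0.1,1.9,0],[-0.1,0.1,1.9,0]]]'
python3 -m inch '[[[0,0,0,0],[0,0,0,0],[0,0,0,0],[0,0,0,0],[0,0,0,0],[0,0,0,0],[0,0,0,0],[0,0,0,0]]]' -1 15
python3 -c "
from h import *
plan(625,-78,205,178)"
```

```text
t: 16.05
tool_pos: [466.1, 327.6, 6.3]
ee_rot: [-0.052, 3.14, 0.001]
ft_force: [0.2, -0.4, -0.5]
gripper_width: 61.1
grip_force: 0.0
t: 16.72
tool_pos: [465.4, 327.6, 6.5]
ee_rot: [-0.053, 3.141, 0.0]
ft_force: [-0.0, -0.8, 3.8]
gripper_width: 31.4
grip_force: 15.0
now [465.4 327.6   6.5] a -178.1 t 16.72 F [-0.  -0.8  3.8] w 31.4 | shift cm [-14.59 -41.08 -19.85] turn 3.9
```

```bash
python3 -m inch '[[[0,0,-4,0],[0,0,-8,0],[0,0,-12,0],[0,0,-16,0],[0,-2,-20,0],[-1,-5,-20.5,0],[-2,-9,-20.5,2],[-4,-13,-20.5,4]]]'
python3 -m inch '[[[-2,-4,0,0],[-4,-8,0,0],[-6,-12,0,0],[-8,-16,0,0],[-9.5,-20,0,0],[-10.5,-24,0,0],[-10.5,-27.8,0,0],[-10.5,-27.8,0,0]]]'
python3 -m inch '[[[0,0,0,0],[0,0,0,0]]]'
python3 -c "
from h import *
plan(625,-78,205,178)"
```

```text
t: 17.38
tool_pos: [506.6, 201.0, 212.1]
ee_rot: [-0.054, -3.141, 0.0]
ft_force: [1.0, 0.3, -1.9]
gripper_width: 31.5
grip_force: 14.9
t: 18.05
tool_pos: [604.0, -86.8, 210.4]
ee_rot: [0.064, 3.14, -0.006]
ft_force: [-0.6, -1.1, -2.0]
gripper_width: 31.5
grip_force: 14.9
t: 18.22
tool_pos: [602.3, -79.7, 210.3]
ee_rot: [-0.059, -3.139, -0.003]
ft_force: [-0.5, 0.7, -1.5]
gripper_width: 31.7
grip_force: 14.9
now [602.3 -79.7 210.3] a 177.9 t 18.22 F [-0.5  0.7 -1.5] w 31.7 | shift cm [-2.26  0.25  0.52] turn -0.1
```

```bash
python3 -m inch '[[[-2.2,0.1,0,0],[-2.2,0.1,1.5,0],[-2.2,0.1,2.5,0],[-2.2,0.1,3.2,0],[-2.2,0.1,4,0],[-2.2,0.1,4.8,0],[-2.2,0.1,5.5,0],[-2.2,0.1,5.5,0]]]' -1 8
cat > prof.py <<'E'
from h import *
import sys
r=float(sys.argv[1]); cap('wrist'); p,d,W=wcloud(); z=np.load('wrist.npz'); R=Ro.from_rotvec(z['er']).as_matrix(); T=(W-z['tp'])@R
m=(abs(T[...,1])<3)&(T[...,0]>3)&(T[...,0]<110)&(d>0)&(T[...,2]>-40); w=T[m]
P=[(a,float(np.median(w[k][:,2]))) for a in range(5,110,5) for k in [abs(w[:,0]-a)<2.5] if k.sum()>20]; P=np.array(P); print(np.round(P,1).tolist())
P=P[P[:,0]<66]; P=P[(P[:,0]<22)|(P[:,0]>34)]; q=np.polyfit(P[:,0],P[:,1],1); th=np.arctan(q[0]); print('tilt',np.degrees(th),'axis above TCP (normal)',-q[1]*np.cos(th)-r)
yaw=np.radians(-1.75); n=np.array([-.5*np.cos(yaw),-.5*np.sin(yaw),.866]); print('axis height over seat plane (if tilt 30)',z['tp']@n+(-q[1]*np.cos(th)-r)+219.84)
s=T[(abs(T[...,2]-(q[1]+q[0]*T[...,0]))<r*.5)&(abs(T[...,1])<r+4)&(T[...,0]>36)&(T[...,0]<70)]; print('lat mid',(np.percentile(s[:,1],2)+np.percentile(s[:,1],98))/2)
E
python3 prof.py 16; python3 -c "
from h import *
plan(607.5,-78.6,90,178)"
```

```text
t: 18.88
tool_pos: [624.0, -79.1, 154.4]
ee_rot: [-0.056, -3.138, -0.001]
ft_force: [-1.3, -0.7, -0.3]
gripper_width: 31.7
grip_force: 8.0
wrist 18.8833
[[5.0, -23.8], [10.0, -21.1], [15.0, -18.0], [20.0, -15.1], [25.0, -11.9], [30.0, -8.6], [35.0, -5.7], [40.0, -2.6], [45.0, 0.4], [50.0, 3.2], [55.0, 6.3], [60.0, 9.2], [65.0, 12.5], [70.0, 15.1], [75.0, 18.4], [80.0, 123.5], [85.0, 126.4], [90.0, 127.9], [95.0, 121.4], [100.0, 112.0], [105.0, 104.1]]
tilt 31.244608134987185 axis above TCP (normal) 7.105990172055861
axis height over seat plane (if tilt 30) 47.545888878484845
lat mid -0.3837892688603892
now [624.5 -79.4 155.1] a 178.0 t 18.93 F [-0.   0.6 -1.5] w 31.9 | shift cm [1.68 0.02 6.52] turn -0.0
```

```bash
python3 -m inch '[[[1,0,-1,0],[3,0.1,-0.5,0],[4.1,0.1,1,0],[4.1,0.1,2.3,0],[4.1,0.1,2.3,0],[4.1,0.1,2.3,0]]]' -1 30
python3 prof.py 16; python3 -c "
from h import *
plan(607.5,-78.6,89.8,178)"
```

```text
t: 19.43
tool_pos: [584.1, -77.4, 133.9]
ee_rot: [0.057, 3.141, -0.0]
ft_force: [0.3, -0.2, -0.2]
gripper_width: 31.2
grip_force: 30.0
wrist 19.4333
[[5.0, -23.8], [10.0, -21.0], [15.0, -17.9], [20.0, -15.1], [25.0, -11.8], [30.0, -8.9], [35.0, -6.1], [40.0, -2.7], [45.0, 0.2], [50.0, 3.2], [55.0, 6.0], [60.0, 9.2], [65.0, 12.4], [70.0, 15.2], [75.0, 18.2], [80.0, 58.9], [85.0, 60.2], [95.0, 134.0], [100.0, 133.9], [105.0, 133.9]]
tilt 31.064331215848995 axis above TCP (normal) 7.093876209362541
axis height over seat plane (if tilt 30) 49.77545957493865
lat mid -0.4187620328503394
now [585.  -77.7 134.3] a 177.9 t 19.48 F [ 0.9 -0.9 -2.3] w 31.1 | shift cm [-2.24 -0.01  4.46] turn -0.1
```

```bash
python3 -m inch '[[[-0.5,0,1,0],[-0.9,0,1.8,0],[-1.2,0,2.4,0],[-1.4,0,2.8,0],[-1.6,0,3.2,0],[-1.6,0,3.2,0]]]' -1 30
python3 -m inch '[[[-0.15,0,0.3,0],[-0.3,0,0.6,0],[-0.4,0,0.8,0],[-0.5,0,1.0,0],[-0.6,0,1.2,0],[-0.65,0,1.3,0],[-0.65,0,1.3,0]]]'
python3 prof.py 16; python3 -c "
from h import *
plan(607.5,-78.6,89.8,178)"
```

```text
t: 19.98
tool_pos: [599.8, -78.1, 100.3]
ee_rot: [-0.055, -3.139, 0.0]
ft_force: [-1.9, -2.0, 0.4]
gripper_width: 31.3
grip_force: 30.0
t: 20.57
tool_pos: [607.3, -78.5, 89.0]
ee_rot: [0.056, 3.141, -0.001]
ft_force: [-2.2, -2.3, 4.4]
gripper_width: 31.4
grip_force: 30.0
wrist 20.5667
[[5.0, -23.8], [10.0, -21.1], [15.0, -18.0], [20.0, -15.3], [25.0, -12.4], [30.0, -9.5], [35.0, -6.7], [40.0, -3.8], [45.0, -0.9], [50.0, 2.0], [55.0, 4.9], [60.0, 7.7], [65.0, 10.7], [70.0, 13.6], [75.0, 16.0], [80.0, 51.6], [85.0, 43.6], [90.0, 35.9], [95.0, 27.0], [100.0, 17.6], [105.0, 13.6]]
tilt 29.91099302323238 axis above TCP (normal) 7.198482255470413
axis height over seat plane (if tilt 30) -0.546776832451144
lat mid -0.27914785599107717
now [607.3 -78.5  89.1] a 178.0 t 20.62 F [-0.5 -1.8  5.2] w 31.3 | shift cm [-0.02 -0.01 -0.07] turn -0.0
```

Tilt 29.9° and seated to within about 0.5 mm. I'll press firmly to confirm it is home.

```bash
python3 -m inch '[[[-0.1,0,0.2,0],[-0.2,0,0.4,0],[-0.3,0,0.55,0],[-0.3,0,0.55,0]]]' -1 45
python3 -m inch '[[[0.4,0,-0.6,0],[0.4,0,-0.6,0],[0.4,0,-0.6,0],[0.4,0,-0.6,0],[0.4,0,-0.6,0]]]' 0.1 20
python3 -m inch '[[[0,0,-3,0],[0,0,-7,0],[0,-2,-11,0],[-1,-4,-15,0],[-3,-5,-18,0],[-5,-5,-19,0],[-5,-5,-19,0],[-5,-5,-19,0]]]'
python3 - <<'E'
from h import *
p,d=cap('wrist'); 
cv2.imwrite('pics/w9.png',cv2.resize(p[40:260,120:420,::-1],(800,587),interpolation=cv2.INTER_CUBIC))
_,_,W=wcloud(); yaw=np.radians(-1.75); n=np.array([-.5*np.cos(yaw),-.5*np.sin(yaw),.866]); up=np.array([.866*np.cos(yaw),.866*np.sin(yaw),.5]); row=np.array([-np.sin(yaw),np.cos(yaw),0])
for nm,s,r in(('thin',(605.5,-147.9,98.2),11),('thick',(607.5,-78.6,98.1),16)):
    q=W-np.array(s); a=q@up;b=q@row;h=q@n
    print(nm,[(k,round(float(np.percentile(h[m],90)-r),1),round(float(np.median(b[m])),1)) for k in range(-75,80,15) for m in [(abs(a-k)<5)&(abs(b)<r*.7)&(abs(h)<40)] if m.sum()>15])
    m=(abs(b)<r*.5)&(h>r-6)&(h<r+8); print(' along',a[m].min(),a[m].max())
E
```

```text
t: 20.95
tool_pos: [607.4, -78.5, 88.7]
ee_rot: [-0.054, -3.136, 0.002]
ft_force: [-13.8, -1.1, 37.9]
gripper_width: 31.0
grip_force: 45.0
t: 21.37
tool_pos: [605.6, -77.6, 87.6]
ee_rot: [-0.056, -3.14, -0.001]
ft_force: [-0.2, -0.4, -0.4]
gripper_width: 47.3
grip_force: 0.0
t: 22.03
tool_pos: [654.7, -129.9, 278.4]
ee_rot: [0.056, 3.141, 0.0]
ft_force: [0.1, -0.5, -1.0]
gripper_width: 48.1
grip_force: 0.0
wrist 22.0333
thin [(-75, 0.4, 0.8), (-60, 0.7, -0.0), (-45, 0.4, 0.2), (-30, 0.6, 0.5), (-15, 0.5, -0.3), (0, 0.4, 1.0), (15, 0.4, 0.2), (30, 0.5, -0.6), (45, 0.4, 0.0), (60, 0.7, -0.2), (75, 0.6, -0.2)]
 along -226.4525516141434 105.54630841796165
thick [(-75, 0.3, -0.5), (-60, 0.3, -0.5), (-45, -0.0, -0.7), (-30, -0.0, -1.2), (-15, 0.1, -1.0), (0, 0.1, -0.7), (15, 0.1, -1.2), (30, 0.3, -0.3), (45, 0.3, -0.9), (60, 0.6, -0.7), (75, 0.2, -0.3)]
 along -226.57646453594867 106.07049829418617
```

View pics/w9.png

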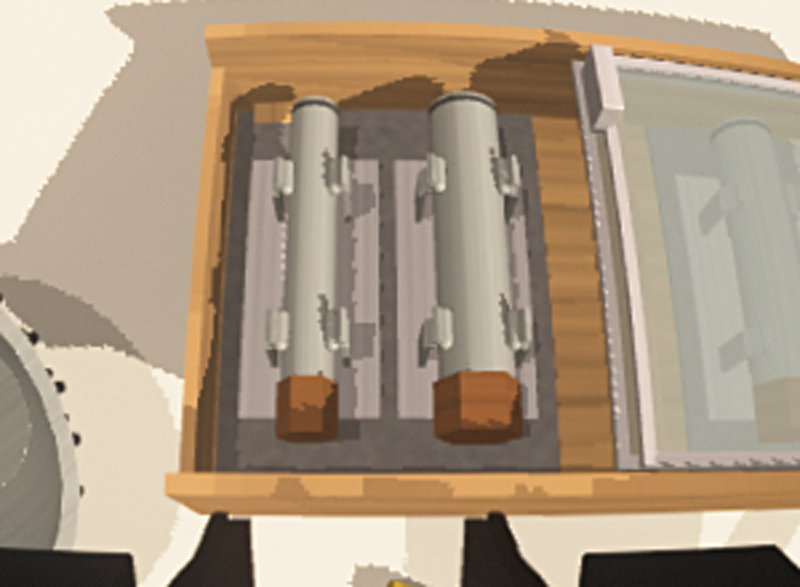

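The thin tube (315,260) and the thick tube (470,260) both sit in their clips, caps uppermost, level along their length to within about 0.5 mm of the seat plane. The gripper is clear, so I'm handing in.

```bash
python3 -c "
from station import env
print(env.sign_off())"
```

```text
the job is handed in; nothing more can be done
None
```

Job handed in at 22 s: the right door is slid fully aside, and both tubes are pressed home in their own clips, caps uppermost, with the gripper clear and nothing else on the counter touched.

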